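# Half-open the splash hood of the grinding machine

## Task

Raise the splash hood of the small grinding machine (the green unit with the round motor at its side, standing in a grey drip tray) halfway, to 45 degrees from shut, and let go so that it stays there with the grinding disc in view. Keep the lid of the specimen case beside it shut, and leave the glass tumbler standing where it is.

Things in the scene. Friction and masses are not known exactly. Their poses are not given: they have to be found in the camera images.
- machine: Grinding machine, fixed to the bench: grey tray 220 x 220 mm, 20 high; in it a green housing 155 deep (x), 136 wide, with the hood on top, and at its +y side a lying black and white motor, 74 mm across, top 89 mm above the bench. Origin: centre of the tray's underside; +x to its rear, +y its left seen from the robot. Its front faces the robot within 18 degrees; it may stand left or right of the case.
- hood (a joint): Angle (rad) of the machine's grey splash hood: 0 shut (level), grows as the front edge rises, stop at 1.9; 45 degrees is 0.785. Starts at 0 to 0.25. Plate 165 mm deep, 150 wide, 6 thick; level hinge along its rear edge at the underside, 91 mm above the bench. Stiff: the hood (about 0.35 kg) stays where it is left; lifting it by the lug takes some 4 to 9 N.
- hood_lug (a point): Centre of the round top (radius 16 mm) of the black upright lug near the hood's front edge, mid-width, 39 mm above the hood's top face. Lug: 14 mm thick along y (pinch so), 32 along x; it can turn between the pads, so a gripper may point down all along the arc. Axes turn with the hood: x to the rear, y along the hinge, z out of the hood. Hinge line: 140 mm along +x, 45 mm along -z from here.
- case_lid (a joint): Angle (rad) of the lid of the bystander specimen case: 0 shut, grows as it opens; starts at 0 to 0.05, to be left so. The case is fixed to the bench, of the same green, with the same kind of grey stiff lid and black lug, but has no motor and no tray and is wider: 165 mm deep, 200 wide, 75 high, lid 210 wide.
- tumbler: Empty clear glass tumbler, 60 mm across, 120 mm tall, standing loose on the bench between the machine and the case. Origin at the centre of its foot, z up its axis. To be left standing where it is.
Things that resemble listed ones, but are neither listed nor needed, are in the scene too. What is meant by the tumbler is not blue, and is the larger of those in its own colour.

How it is judged:
By the outcome, as a careful person would: the job done as asked, in the order asked, and still so for the second after the job is handed in, with the robot touching nothing.
It also fails if it takes over 32 s, if anything falls off the work surface, if the arm or the gripper's body presses on something with over 40 N, if the wrist force passes 120 N, or if a joint passes its speed limit or range.

## Robot

A 6-joint arm with a two-finger parallel gripper is mounted at the origin on the work surface. World frame = base frame: x ahead of the robot, y to its left, z up, the work surface at z = 0. Lengths are in m, angles in rad, forces in N, time in s.
With the tool pointing down it reaches from about 0.275 to 0.75 m from the base axis. Payload 10.2 kg.
Tool frame: the origin (TCP) lies midway between the tips of the shut fingers; the grasp point (between the pads) lies 19 mm behind it (pinch_z is the distance from the TCP to the grasp point, in m); z points along the fingers, y is the direction in which the jaws open and shut (so a half turn about z gives the same grasp; the last joint's range is limited). The gripper opens to 85 mm and grips with 20 to 120 N. Pads are 22 mm wide; open, the fingers measure 114 mm over their backs; the gripper's body (76 mm by 85 mm) begins 54 mm behind the grasp point. The pads swing forward as they close: fully open they stand 13 mm farther back than shut.
Start: joints at [-0.223, 0.313, 1.498, -0, 1.331, -0.223], TCP at [0.525, -0, 0.231] pointing down, gripper open.
Joint ranges: [-2.94, 2.94], [-0.97, 2.17], [0.19, 2.56], [-1.23, 4.37], [0.02, 3.11], [-2.88, 2.88]. Speed limits (rad/s): [2.39, 2.39, 3.01, 3.14, 3.14, 3.14].

## Interface

Orientations are given as a rotation vector (axis times angle).
In Python, from rig import observe, read_camera, camera_params, close_job, pinch_z gives the robot as it stands.
- The arm moves only by the tool move_arm, never from a script. Its argument "moves" is a list of rows, each an object of numbers: "x", "y", "z": the shift along the tool's x, y, z in units of 50 mm (1.0 is 50 mm); "rx", "ry", "rz": the turn, a rotation vector about the tool's x, y, z in units of 6 degrees (1.0 is 6 degrees); "grip": the closure, from -1 (fully open) to 1 (shut), so that 0 is half open. In form: [{"x": .., "y": .., "z": .., "rx": .., "ry": .., "rz": .., "grip": ..}, ...]. A call has 1 to 12 rows; each row shifts and turns the commanded pose from where the row before left it, along the tool's axes as they then stand; what a row does not reach is not made up. A row lasts 1/8 s, in which the tool goes at most 62.5 mm and 10.7 degrees, less where a joint would pass 70% of its speed; a pose out of reach is approached as far as the arm can. A call is refused whole if a number of a shift passes 1 or a number of a turn 1, either way. A call with a gripper value outside its range is refused whole. The fingers move at their own pace and stop on an object; "force" is the grip in N (left out, the last holds). Time passes only in rows, so rows that do not move let the fingers close. It gives the time, the measured TCP pose, the force and the opening at its end, in the units of the state.
- observe(): the state, without advancing time (a new reading comes with each control period).
- read_camera(name): name is "scene" or "side" or "wrist"; returns the picture (480x640x3 uint8, red, green, blue); there is no depth.
- camera_params(name): a dict with "camera_matrix" (3x3 intrinsics, pixels), "position" and "rotation" of the camera in the world. Camera axes: x right, y up, looking along -z (the intrinsics and any distortion apply to the point x, -y, -z); pixel columns grow to the right and rows downward; lengths in m; the calibration is good to about 2 mm. A picture is of the moment at which its call begins: read the wrist's pose just before it. camera_params takes no time and is no camera call; for the wrist camera it gives the pose at the moment of the call.
- close_job(): hands the job in, once; it reports no verdict.
The state is a dict: "time": time; "qpos": joint angles; "qd": joint speeds; "joint_efforts": joint torques, N m; "eef_pos": TCP position; "eef_rot": TCP orientation; "contact_force": force on the tool from outside, world axes, zero at the start; "moment": the same for the moment, N m; "opening": finger opening in m.
Only numpy, scipy, OpenCV 4.12 (cv2) and the standard library are available. Lean on these libraries where they do the work, as an engineer would, in place of code of your own. Each camera call takes 0.05 s, during which the arm holds its last target. There are 200 camera calls.

## Working session

There is one attempt and no reset: what is moved stays moved. The work goes in short steps, Python scripts to look and compute and a tool call to move; the robot and the scene stay as the last step left them, time stands still between calls to the robot, and variables do not carry over. Pictures are saved under pics/ and viewed, about 8 in all and at most 12, crops included, and the job is handed in when it is done.

Besides the shell and the picture viewer there is one more tool, called after ">>>" as name(argument=value, ...), one argument or row to a line, values as JSON. move_arm: Moves the arm, as the interface text tells. Its arguments: {"type":"object","properties":{"moves":{"type":"array"},"force":{"type":"number"}},"required":["moves"]}

```bash
mkdir -p pics && python3 - <<'E'
from rig import *
import cv2,numpy as np
for n in("scene","side"):
    p=camera_params(n);print(n,{k:np.round(v,4).tolist() if not isinstance(v,str) else v for k,v in p.items()})
    cv2.imwrite(f"pics/{n}0.png",read_camera(n)[:,:,::-1])
print(observe(),pinch_z)
E
```

```text
scene {'camera_matrix': [[587.4776, 0.0, 320.2646], [0.0, 587.4776, 227.8849], [0.0, 0.0, 1.0]], 'position': [1.5166, -0.157, 0.9157], 'rotation': [0.7213, 0.6489, 1.3373]}
side {'camera_matrix': [[451.129, 0.0, 325.9404], [0.0, 451.129, 231.5065], [0.0, 0.0, 1.0]], 'position': [0.5002, 0.7753, 0.6632], 'rotation': [0.0056, -1.4365, -2.731]}
{'time': 0.1, 'qpos': array([-2.23378093e-01,  3.13383588e-01,  1.49837106e+00, -2.05478181e-05,
        1.33098529e+00, -2.23405659e-01]), 'qd': array([-0.00111956, -0.001896  , -0.0015732 ,  0.00185353, -0.00063818,
       -0.00282739]), 'joint_efforts': array([ 2.30574413e-03, -4.12899542e+01, -2.60142785e+01, -1.81123951e-04,
        3.02137116e-03,  1.15447833e-05]), 'eef_pos': array([5.24768636e-01, 4.66683798e-05, 2.30793908e-01]), 'eef_rot': array([-2.22072637e+00, -2.22079845e+00,  9.86556022e-04]), 'contact_force': array([-0.45274987,  1.09276106, -0.56561635]), 'moment': array([-0.00467919, -0.00455696, -0.01209548]), 'opening': 0.08508068847590154} 0.0187
```

View pics/scene0.png

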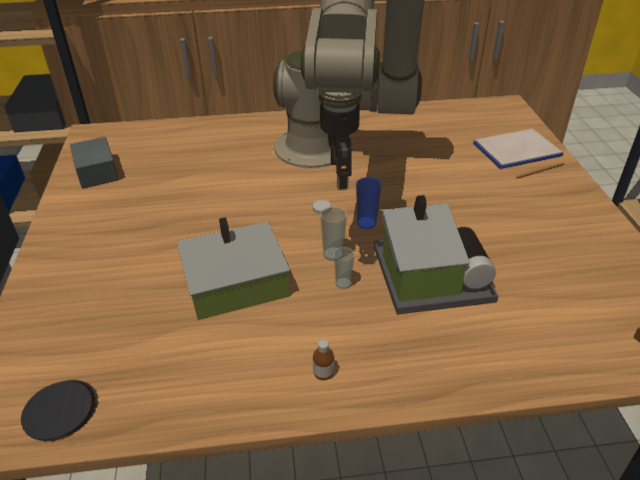

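View pics/side0.png

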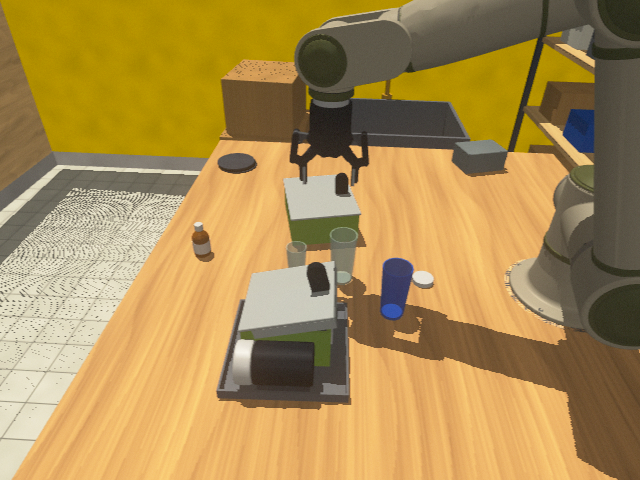

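The scene view shows the machine on the right (hood around (425,238), lug (420,208), motor (475,262)). The case is at (233,268), and the larger clear tumbler is at (333,235). In the side view the machine is the near one, with its lug at (318,278).

```bash
python3 - <<'E'
import cv2,numpy as np
a=cv2.imread("pics/scene0.png")[180:320,310:510];b=cv2.imread("pics/side0.png")[220:410,210:420]
a=cv2.resize(a,None,fx=4,fy=4,interpolation=cv2.INTER_CUBIC);cv2.imwrite("pics/c1.png",a)
b=cv2.resize(b,None,fx=3,fy=3,interpolation=cv2.INTER_CUBIC);cv2.imwrite("pics/c2.png",b)
E
```

```text
(no output)
```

View pics/c1.png

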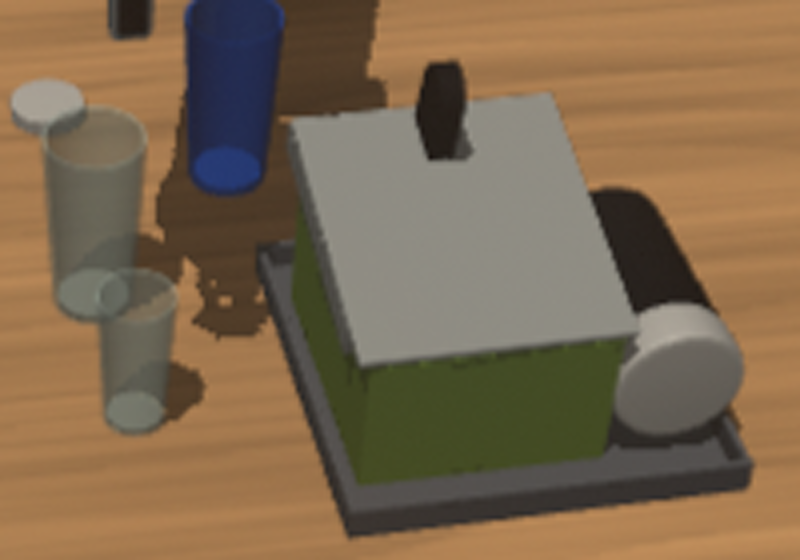

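View pics/c2.png

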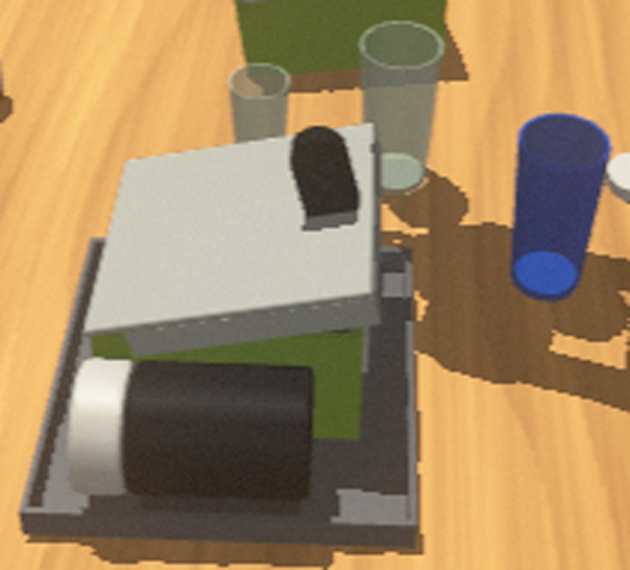

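Both crops show the hood slightly open. The plate corners in scene crop c1 are (288,122), (552,95), (637,325) and (360,365), and the lug top is near (443,63). In c2 the same corners are (375,125), (372,292), (88,332) and (128,160), and the lug top is near (318,128).

```bash
cat > h.py <<'E'
import cv2,numpy as np
from rig import camera_params
from scipy.spatial.transform import Rotation as R
def ray(n,uv,p=None):
    p=p or camera_params(n);K=np.array(p["camera_matrix"])
    d=np.linalg.inv(K)@[uv[0],uv[1],1];d=R.from_rotvec(p["rotation"]).as_matrix()@(d*[1,-1,-1])
    return np.array(p["position"]),d/np.linalg.norm(d)
def tri(r1,r2):
    (o,d),(q,e)=r1,r2
    s,t=np.linalg.lstsq(np.c_[d,-e],q-o,rcond=None)[0]
    a,b=o+s*d,q+t*e
    return (a+b)/2,np.linalg.norm(a-b)
def plane(r,z): return r[0]+r[1]*(z-r[0][2])/r[1][2]
E
python3 - <<'E'
from h import *
np.set_printoptions(precision=4,suppress=True)
c1=lambda u,v:((u+.5)/4-.5+310,(v+.5)/4-.5+180)
c2=lambda u,v:((u+.5)/3-.5+210,(v+.5)/3-.5+220)
P={}
for k,a,b in [("F-",(288,122),(375,125)),("F+",(552,95),(372,292)),("R+",(637,325),(88,332)),("R-",(360,365),(128,160)),("lugtop",(443,63),(318,128))]:
    P[k],g=tri(ray("scene",c1(*a)),ray("side",c2(*b)));print(k,P[k],"gap",g)
print("tray front-",plane(ray("scene",c1(258,247)),.02),"tray rear-",plane(ray("scene",c1(350,513)),.02),"rear+",plane(ray("scene",c1(750,462)),.02))
print("side: front+",plane(ray("side",c2(417,525)),.02),"rear+",plane(ray("side",c2(23,515)),.02),"F-",plane(ray("side",c2(408,250)),.02),"R-",plane(ray("side",c2(92,240)),.02))
print("glass foot",plane(ray("scene",c1(92,295)),.003),plane(ray("side",c2(397,172)),.003))
n=np.linalg.norm
print("sizes",n(P["F-"]-P["F+"]),n(P["R-"]-P["R+"]),n(P["F-"]-P["R-"]),n(P["F+"]-P["R+"]))
F=(P["F-"]+P["F+"])/2;Rr=(P["R-"]+P["R+"])/2
x=(Rr-F)/n(Rr-F);yv=P["F+"]-P["F-"]+P["R+"]-P["R-"];yv-=x*(x@yv);yv/=n(yv);z=np.cross(x,yv)
print("mid",(F+Rr)/2,"x",x,"y",yv,"z",z,"ang",np.arcsin(-x[2]),"yaw",np.arctan2(x[1],x[0]),np.arctan2(-yv[0],yv[1]))
m=(F+Rr)/2
H=m+.0825*x-.006*z; L=H-.140*x+.045*z
print("hinge",H,"lug",L)
for nme in("scene","side"):
    p=camera_params(nme);K=np.array(p["camera_matrix"]);c=R.from_rotvec(p["rotation"]).as_matrix().T@(L-p["position"]);c=K@(c*[1,-1,-1]);print(nme,c[:2]/c[2])
E
```

```text
F- [0.5056 0.0997 0.1307] gap 0.0013154919862524113
F+ [0.5027 0.2496 0.1329] gap 0.0007519431462635821
R+ [0.6583 0.2542 0.0969] gap 0.00330040800910095
R- [0.6652 0.1052 0.0953] gap 0.00020042722728172486
lugtop [0.5369 0.1739 0.1854] gap 0.0019983871958041263
tray front- [0.4794 0.0931 0.02  ] tray rear- [0.6962 0.0985 0.02  ] rear+ [0.6884 0.3167 0.02  ]
side: front+ [0.4716 0.3126 0.02  ] rear+ [0.6883 0.3208 0.02  ] F- [0.4799 0.0957 0.02  ] R- [0.6957 0.1021 0.02  ]
glass foot [ 0.4895 -0.0072  0.003 ] [ 0.4889 -0.0057  0.003 ]
sizes 0.14993138329328468 0.14916555438340043 0.16353794443866831 0.15984159318056262
mid [0.5829 0.1772 0.114 ] x [ 0.9748  0.0313 -0.2208] y [-0.0294  0.9995  0.012 ] z [ 0.2211 -0.0052  0.9752] ang 0.22262841368216849 yaw 0.032142090397817354 0.0294207271567476
hinge [0.662  0.1798 0.0899] lug [0.5355 0.1752 0.1647]
scene [420.1305 203.1651]
side [316.6934 271.815 ]
```

Both views agree: plate sizes match to 5 mm, the hinge is at 0.090 m, the hood angle is about 0.22 rad, and the lug is at (0.5355, 0.175, 0.165). Next I move above the lug and turn the jaws.

>>> move_arm(
  moves=[
    {"x": 0.875, "y": 0.055, "grip": -1},
    {"x": 0.875, "y": 0.055, "grip": -1},
    {"x": 0.875, "y": 0.055, "grip": -1},
    {"x": 0.875, "y": 0.055, "grip": -1},
    {"rz": 0.98, "grip": -1},
    {"rz": 0.98, "grip": -1},
    {"rz": 0.98, "grip": -1},
    {"rz": 0.98, "grip": -1},
    {"rz": 0.98, "grip": -1},
    {"rz": 0.98, "grip": -1},
    {"rz": 0.98, "grip": -1},
    {"rz": 0.98, "grip": -1},
  ],
  force=60,
)

```text
schema error: expected keys x, y, z, rx, ry, rz, grip
```

>>> move_arm(
  moves=[
    {"rz": 0.98, "grip": -1},
    {"rz": 0.98, "grip": -1},
    {"rz": 0.98, "grip": -1},
    {"rz": 0.98, "grip": -1},
    {"rz": 0.98, "grip": -1},
    {"rz": 0.98, "grip": -1},
    {"rz": 0.98, "grip": -1},
    {"grip": -1},
  ],
)

```text
schema error: expected keys x, y, z, rx, ry, rz, grip
```

```bash
python3 - <<'E'
from h import *
from rig import *
np.set_printoptions(precision=4,suppress=True)
o=observe();print(o["time"],o["eef_pos"],R.from_rotvec(o["eef_rot"]).as_matrix(),o["qpos"])
p=camera_params("wrist");im=read_camera("wrist");cv2.imwrite("pics/w1.png",im[:,:,::-1])
L=np.array([.5355,.1752,.1647]);K=np.array(p["camera_matrix"])
for q in (L,L+[0,0,.016]):
    c=R.from_rotvec(p["rotation"]).as_matrix().T@(q-p["position"]);c=K@(c*[1,-1,-1]);print(c[:2]/c[2])
E
```

```text
0.1 [0.5248 0.     0.2308] [[-0.      1.     -0.0011]
 [ 1.      0.      0.0002]
 [ 0.0002 -0.0011 -1.    ]] [-0.2234  0.3134  1.4984 -0.      1.331  -0.2234]
[ 341.7555 -105.715 ]
[ 343.8974 -128.3981]
```

View pics/w1.png

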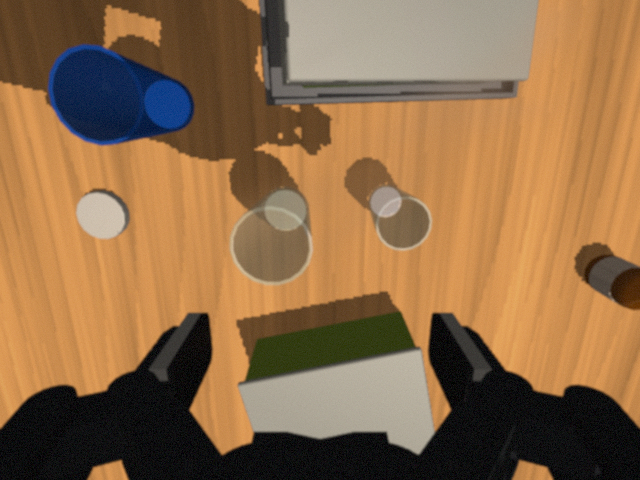

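Every row needs all seven keys, so both calls were refused and nothing moved. The wrist picture shows the tumbler rim at (270,245), blue glass at (120,95), and the hood at the top. I'll resend with all keys.

>>> move_arm(
  moves=[
    {"x": 0.875, "y": 0.055, "z": 0, "rx": 0, "ry": 0, "rz": 0, "grip": -1},
    {"x": 0.875, "y": 0.055, "z": 0, "rx": 0, "ry": 0, "rz": 0, "grip": -1},
    {"x": 0.875, "y": 0.055, "z": 0, "rx": 0, "ry": 0, "rz": 0, "grip": -1},
    {"x": 0.875, "y": 0.055, "z": 0, "rx": 0, "ry": 0, "rz": 0, "grip": -1},
    {"x": 0, "y": 0, "z": 0, "rx": 0, "ry": 0, "rz": 0.98, "grip": -1},
    {"x": 0, "y": 0, "z": 0, "rx": 0, "ry": 0, "rz": 0.98, "grip": -1},
    {"x": 0, "y": 0, "z": 0, "rx": 0, "ry": 0, "rz": 0.98, "grip": -1},
    {"x": 0, "y": 0, "z": 0, "rx": 0, "ry": 0, "rz": 0.98, "grip": -1},
    {"x": 0, "y": 0, "z": 0, "rx": 0, "ry": 0, "rz": 0.98, "grip": -1},
    {"x": 0, "y": 0, "z": 0, "rx": 0, "ry": 0, "rz": 0.98, "grip": -1},
    {"x": 0, "y": 0, "z": 0, "rx": 0, "ry": 0, "rz": 0.98, "grip": -1},
    {"x": 0, "y": 0, "z": 0, "rx": 0, "ry": 0, "rz": 0.98, "grip": -1},
  ],
  force=60,
)

```text
time: 1.65
eef_pos: [0.5359, 0.175, 0.231]
eef_rot: [-2.925, -1.145, 0.001]
contact_force: [-0.6, -1.3, -0.5]
opening: 0.0853
```

>>> move_arm(
  moves=[
    {"x": 0, "y": 0, "z": 0, "rx": 0, "ry": 0, "rz": 0.98, "grip": -1},
    {"x": 0, "y": 0, "z": 0, "rx": 0, "ry": 0, "rz": 0.98, "grip": -1},
    {"x": 0, "y": 0, "z": 0, "rx": 0, "ry": 0, "rz": 0.98, "grip": -1},
    {"x": 0, "y": 0, "z": 0, "rx": 0, "ry": 0, "rz": 0.98, "grip": -1},
    {"x": 0, "y": 0, "z": 0, "rx": 0, "ry": 0, "rz": 0.98, "grip": -1},
    {"x": 0, "y": 0, "z": 0, "rx": 0, "ry": 0, "rz": 0.98, "grip": -1},
    {"x": 0, "y": 0, "z": 0, "rx": 0, "ry": 0, "rz": 0.98, "grip": -1},
    {"x": 0, "y": 0, "z": 0, "rx": 0, "ry": 0, "rz": 0, "grip": -1},
  ],
)

```text
time: 2.65
eef_pos: [0.5359, 0.175, 0.231]
eef_rot: [3.141, 0.051, -0.001]
contact_force: [-0.2, 0.4, 0.2]
opening: 0.0857
```

```bash
python3 - <<'E'
from h import *
from rig import *
np.set_printoptions(precision=4,suppress=True)
o=observe();print(o["time"],o["eef_pos"],R.from_rotvec(o["eef_rot"]).as_matrix(),o["qpos"])
p=camera_params("wrist");im=read_camera("wrist");cv2.imwrite("pics/w2.png",im[:,:,::-1])
L=np.array([.5355,.1752,.1647]);K=np.array(p["camera_matrix"])
for q in (L,L+[0,0,.016]):
    c=R.from_rotvec(p["rotation"]).as_matrix().T@(q-p["position"]);c=K@(c*[1,-1,-1]);print(c[:2]/c[2])
E
```

```text
2.65 [0.5359 0.175  0.231 ] [[ 0.9995  0.0324 -0.0005]
 [ 0.0324 -0.9995 -0.0001]
 [-0.0005  0.0001 -1.    ]] [ 0.1078  0.3992  1.3772 -0.      1.3657  1.6463]
[319.2484 263.7084]
[319.1876 274.1606]
```

View pics/w2.png

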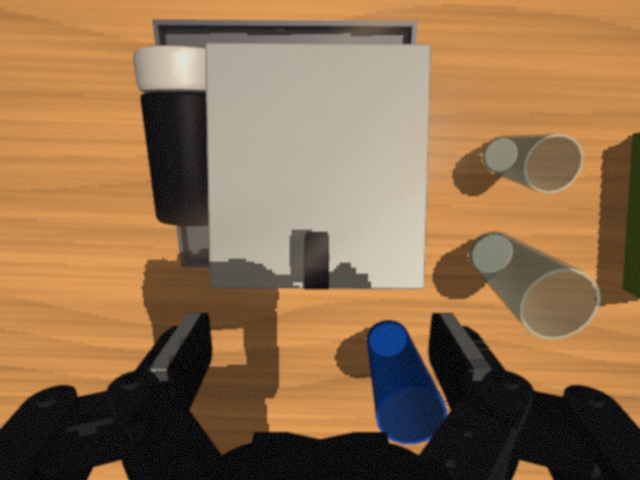

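Lug at (316,260), within about 1 mm of the prediction (319,264). The jaws straddle it and the blue glass is clear in x. Descend and grip.

>>> move_arm(
  moves=[
    {"x": 0, "y": 0, "z": 0.5, "rx": 0, "ry": 0, "rz": 0, "grip": -1},
    {"x": 0, "y": 0, "z": 0.5, "rx": 0, "ry": 0, "rz": 0, "grip": -1},
    {"x": 0, "y": 0, "z": 0.4, "rx": 0, "ry": 0, "rz": 0, "grip": -1},
    {"x": 0, "y": 0, "z": 0.3, "rx": 0, "ry": 0, "rz": 0, "grip": -1},
    {"x": 0, "y": 0, "z": 0, "rx": 0, "ry": 0, "rz": 0, "grip": 0.3},
    {"x": 0, "y": 0, "z": 0, "rx": 0, "ry": 0, "rz": 0, "grip": 1},
    {"x": 0, "y": 0, "z": 0, "rx": 0, "ry": 0, "rz": 0, "grip": 1},
    {"x": 0, "y": 0, "z": 0, "rx": 0, "ry": 0, "rz": 0, "grip": 1},
    {"x": 0, "y": 0, "z": 0, "rx": 0, "ry": 0, "rz": 0, "grip": 1},
    {"x": 0, "y": 0, "z": 0, "rx": 0, "ry": 0, "rz": 0, "grip": 1},
  ],
  force=60,
)

```text
time: 3.95
eef_pos: [0.5361, 0.177, 0.1469]
eef_rot: [-3.138, -0.05, -0.002]
contact_force: [0.2, 13.0, 0.1]
opening: 0.0131
```

```bash
python3 - <<'E'
import numpy as np
a=np.linspace(.223,.785,11)+np.arctan2(45,140);r=np.hypot(.14,.045)
print(np.round(np.c_[np.diff(-r*np.cos(a)),np.diff(r*np.sin(a))]/.05,3), .662-r*np.cos(a[-1]),.091+r*np.sin(a[-1])-.0187)
E
```

```text
[[0.088 0.14 ]
 [0.096 0.135]
 [0.103 0.129]
 [0.11  0.123]
 [0.117 0.117]
 [0.123 0.11 ]
 [0.129 0.103]
 [0.135 0.095]
 [0.14  0.088]
 [0.145 0.08 ]] 0.5947727754663336 0.20308799746727524
```

The lug is gripped (opening 13 mm), with the grasp pulling 2 mm sideways. I'll relieve that and follow the arc.

>>> move_arm(
  moves=[
    {"x": 0, "y": -0.04, "z": 0, "rx": 0, "ry": 0, "rz": 0, "grip": 1},
    {"x": 0.09, "y": 0, "z": -0.14, "rx": 0, "ry": 0, "rz": 0, "grip": 1},
    {"x": 0.095, "y": 0, "z": -0.135, "rx": 0, "ry": 0, "rz": 0, "grip": 1},
    {"x": 0.105, "y": 0, "z": -0.13, "rx": 0, "ry": 0, "rz": 0, "grip": 1},
    {"x": 0.11, "y": 0, "z": -0.125, "rx": 0, "ry": 0, "rz": 0, "grip": 1},
    {"x": 0.115, "y": 0, "z": -0.115, "rx": 0, "ry": 0, "rz": 0, "grip": 1},
    {"x": 0, "y": 0, "z": 0, "rx": 0, "ry": 0, "rz": 0, "grip": 1},
  ],
)

```text
time: 4.82
eef_pos: [0.5629, 0.1778, 0.1794]
eef_rot: [-3.141, -0.049, -0.005]
contact_force: [1.9, 1.1, -5.9]
opening: 0.013
```

>>> move_arm(
  moves=[
    {"x": 0.125, "y": 0, "z": -0.11, "rx": 0, "ry": 0, "rz": 0, "grip": 1},
    {"x": 0.13, "y": 0, "z": -0.105, "rx": 0, "ry": 0, "rz": 0, "grip": 1},
    {"x": 0.135, "y": 0, "z": -0.095, "rx": 0, "ry": 0, "rz": 0, "grip": 1},
    {"x": 0.14, "y": 0, "z": -0.09, "rx": 0, "ry": 0, "rz": 0, "grip": 1},
    {"x": 0.145, "y": 0, "z": -0.08, "rx": 0, "ry": 0, "rz": 0, "grip": 1},
    {"x": 0, "y": 0, "z": 0, "rx": 0, "ry": 0, "rz": 0, "grip": 1},
    {"x": 0, "y": 0, "z": 0, "rx": 0, "ry": 0, "rz": 0, "grip": 1},
  ],
)

```text
time: 5.7
eef_pos: [0.5964, 0.1787, 0.2029]
eef_rot: [-3.141, -0.049, -0.005]
contact_force: [4.5, -1.4, -12.0]
opening: 0.013
```

```bash
python3 - <<'E'
from rig import *
import cv2
print(observe()["eef_pos"])
a=read_camera("scene")[:,:,::-1];b=read_camera("side")[:,:,::-1]
cv2.imwrite("pics/s2.png",a);cv2.imwrite("pics/d2.png",b)
a=cv2.resize(a[130:320,300:510],(630,570)[:2],interpolation=cv2.INTER_CUBIC)
cv2.imwrite("pics/d2c.png",cv2.resize(b[180:410,210:440],None,fx=2.5,fy=2.5,interpolation=cv2.INTER_CUBIC))
E
```

```text
[0.59638579 0.17871396 0.20291545]
```

View pics/d2c.png

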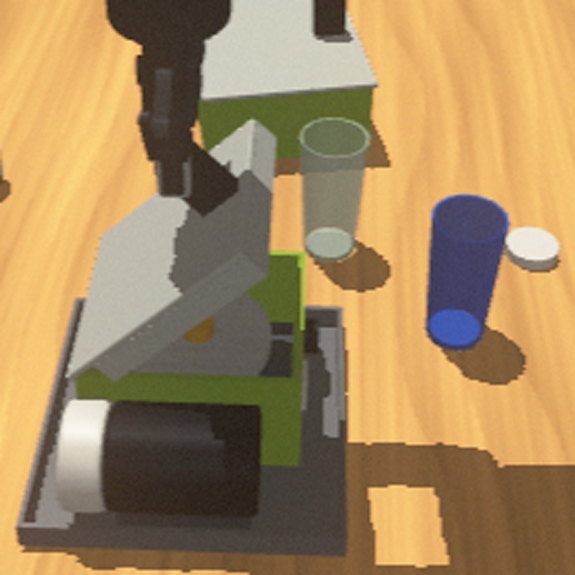

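Hood raised, with the disc visible at (215,335). The lug is still held and the front near corner is at (240,255). Now I release, retreat upward and measure.

>>> move_arm(
  moves=[
    {"x": 0, "y": 0, "z": 0, "rx": 0, "ry": 0, "rz": 0, "grip": -0.4},
    {"x": 0, "y": 0, "z": 0, "rx": 0, "ry": 0, "rz": 0, "grip": -0.4},
    {"x": 0, "y": 0, "z": 0, "rx": 0, "ry": 0, "rz": 0, "grip": -0.4},
    {"x": 0, "y": 0, "z": 0, "rx": 0, "ry": 0, "rz": 0, "grip": -0.4},
    {"x": 0, "y": 0, "z": -0.3, "rx": 0, "ry": 0, "rz": 0, "grip": -0.4},
    {"x": 0, "y": 0, "z": -0.6, "rx": 0, "ry": 0, "rz": 0, "grip": -0.4},
    {"x": 0, "y": 0, "z": -0.8, "rx": 0, "ry": 0, "rz": 0, "grip": -0.4},
    {"x": 0, "y": 0, "z": -0.8, "rx": 0, "ry": 0, "rz": 0, "grip": -0.4},
    {"x": 0, "y": 0, "z": 0, "rx": 0, "ry": 0, "rz": 0, "grip": -0.4},
  ],
)

```text
time: 6.92
eef_pos: [0.5961, 0.179, 0.332]
eef_rot: [-3.14, -0.05, -0.012]
contact_force: [-0.5, 0.2, -0.3]
opening: 0.0599
```

```bash
python3 - <<'E'
from rig import *
import cv2
a=read_camera("scene")[:,:,::-1];b=read_camera("side")[:,:,::-1]
cv2.imwrite("pics/s3.png",a);cv2.imwrite("pics/d3.png",b)
a=cv2.resize(a[150:310,320:500],None,fx=3,fy=3,interpolation=cv2.INTER_CUBIC)
b=cv2.resize(b[180:380,225:405],None,fx=3,fy=3,interpolation=cv2.INTER_CUBIC)
cv2.imwrite("pics/s3c.png",a);cv2.imwrite("pics/d3c.png",b)
E
```

```text
(no output)
```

View pics/s3c.png

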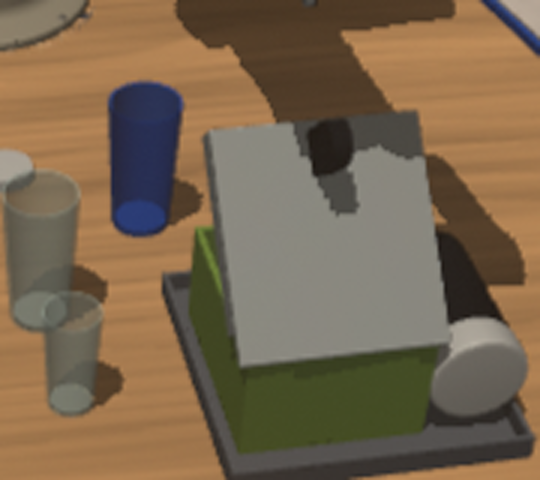

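View pics/d3c.png

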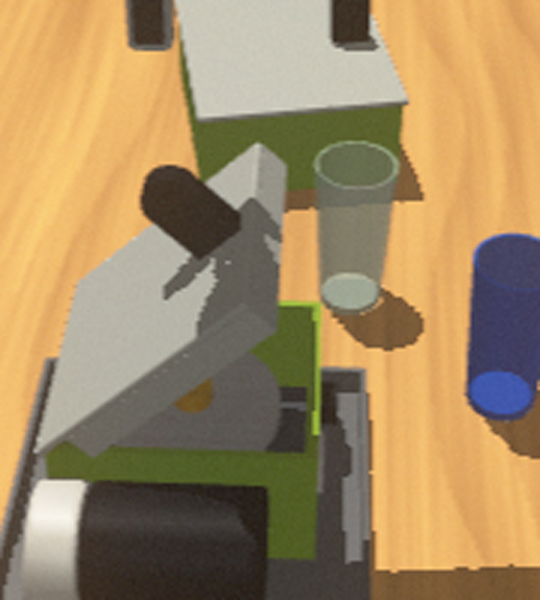

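The hood stands open by itself, and the tumbler and case lid look unchanged. Top-face corners:
- **s3c:** (207,133), (417,112), (447,345), (240,365)
- **d3c:** (260,143), (247,305), (37,455), (78,285)

```bash
python3 - <<'E'
from h import *
np.set_printoptions(precision=4,suppress=True)
c1=lambda u,v:((u+.5)/3-.5+320,(v+.5)/3-.5+150)
c2=lambda u,v:((u+.5)/3-.5+225,(v+.5)/3-.5+180)
P={}
for k,a,b in [("F-",(207,133),(260,143)),("F+",(417,112),(247,305)),("R+",(447,345),(37,455)),("R-",(240,365),(78,285))]:
    P[k],g=tri(ray("scene",c1(*a)),ray("side",c2(*b)));print(k,P[k],"gap",g)
n=np.linalg.norm
for s in "+-":
    d=P["R"+s]-P["F"+s];print(s,n(d),np.degrees(np.arcsin(-d[2]/n(d))))
# Front corners alone: hinge known at x .662,z .091, corner at (165,6) from it
F=(P["F-"]+P["F+"])/2
print("from front edge",np.degrees(np.arctan2(F[2]-.091,.662-F[0])-np.arctan2(6,165)))
# change in the case/tumbler area
a,b=(cv2.imread(f"pics/side{i}.png") if i==0 else cv2.imread("pics/d3.png") for i in(0,1))
print("scene diffs: case",(cv2.absdiff(cv2.imread("pics/scene0.png"),cv2.imread("pics/s3.png"))[205:315,170:300].max(2)>40).sum(),
 "tumbler",(cv2.absdiff(cv2.imread("pics/scene0.png"),cv2.imread("pics/s3.png"))[205:265,318:350].max(2)>40).sum())
E
```

```text
F- [0.5506 0.1006 0.2065] gap 0.0006567372685973278
F+ [0.546  0.2507 0.2072] gap 0.0007823432843158505
R+ [0.6631 0.2525 0.0915] gap 0.0018595856482301752
R- [0.667  0.1063 0.0937] gap 0.0035688969783160907
+ 0.16464090288588723 44.6438922369983
- 0.16218418151337027 44.062567969026034
from front edge 43.444762365910655
scene diffs: case 0 tumbler 8
```

```bash
python3 -c "
from rig import *
print(close_job())"
```

```text
the job is handed in; nothing more can be done
None
```

I raised the splash hood by its lug from about 13° to about 44–45°, let go, and backed the gripper off to 0.33 m. The hood then stood on its own with the grinding disc in view. I handed the job in at about 7 s of the 32 s allowed.

- **Hood angle:** The four measures taken just before and after release did not quite agree. The two side edges gave 44.6° and 44.1°, the front edge against the hinge gave 43.4°, and the gripper position just before release gave about 45.5°. I accepted this without a correction.
- **Case and tumbler:** Compared with the start, the scene picture showed no changed pixels at the case and only 8 near the tumbler.
- **Forces:** The highest reading was about 13 N as the jaws closed, from a 2 mm sideways offset I then relieved. It was near zero after the gripper backed off.
- **Refused calls:** My first two move calls were rejected because rows must list all seven keys. Nothing moved on those.

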